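# Clamp a bottom bracket cup in the lever jig and hold it

### The arm

A 6-joint arm with a two-finger parallel gripper is mounted at the origin on a cart in front of the work surface, level with it; the furniture and walls round the work are solid. World frame = base frame: x ahead of the robot, y to its left, z up, the work surface at z = 0. Lengths are in m, angles in rad, forces in N, time in s.
With the tool pointing down it reaches from about 0.3 to 0.775 m from the base axis. Payload 14.6 kg.
Tool frame: the origin (TCP) lies at the very end of the fingers, on their centre line; the grasp point (between the pads) lies 19 mm behind it; z points along the fingers, y is the direction in which the jaws open and shut (so a half turn about z gives the same grasp; the last joint's range is limited). The gripper opens to 94 mm and grips with 3 to 60 N. Pads are 16 mm wide; open, the fingers measure 119 mm over their backs; the gripper's body (75 mm by 177 mm) begins 78 mm behind the grasp point.
Start: joints at [1.073, 0.3, 1.521, -0, 1.321, -0.067], TCP at [0.23, 0.5, 0.205] pointing down, gripper open.
Joint ranges: [-3.03, 3.03], [-0.79, 2.21], [0.23, 2.52], [-1.04, 4.18], [0, 3.07], [-2.55, 2.55]. Speed limits (rad/s): [2.22, 2.22, 2.57, 3.14, 3.14, 3.14].

### API

Orientations are given as [roll, pitch, yaw] about the fixed x, y, z axes, in that order (R = Rz(yaw) Ry(pitch) Rx(roll)).
In Python, from station import status, camera, ctrl gives the robot as it stands. The module is installed in compiled form; this text tells all that it offers.
- The arm moves only by the shell command python3 -m jog 'ROWS' [FORCE]. ROWS is JSON, a list of rows, each a list of 7 numbers: the shift along the tool's x, y, z each as a share of 1000 mm, from -1 to 1, then the turn, a rotation vector about the tool's x, y, z each as a share of pi/2 rad, from -1 to 1, then the opening, from -1 (shut) to 1 (fully open), so that 0 is half open. A call has 1 to 20 rows; each row is the pose to reach, as a shift and turn from the pose measured when the call began, along the tool's axes at that moment; what a row does not reach only later rows make up. A row lasts 1/10 s, in which the tool goes at most 50 mm and 8.59 degrees, less where a joint would pass 70% of its speed; a pose out of reach is approached as far as the arm can. A call with a number of a shift or a turn outside -1 to 1 is refused whole. A call with a gripper value outside its range is refused whole. The fingers move at their own pace and stop on an object; FORCE is the grip in N (left out, the last holds). Time passes only in rows, so rows that repeat a pose let the fingers close. It gives the time, the measured TCP pose, the force and the opening at its end, in the units of the state.
- status.get_obs(): the state, without advancing time (a new reading comes with each control period).
- camera(name): name is "scene" or "side" or "wrist"; returns a dict with "image" (384x512x3 uint8, red, green, blue), "fx", "fy", "cx", "cy" (pixels), "world_from_camera" (4x4, takes a point from camera to world coordinates). Camera axes: x right, y down, z forward; pixel columns grow to the right and rows downward; lengths in m; the calibration is good to about 2 mm. A picture is of the moment at which its call begins. There is no depth.
- ctrl.hand_in(): hands the job in, once; it reports no verdict.
The state is a dict: "time_s": time; "qpos": joint angles; "joint_vel": joint speeds; "tau": joint torques, N m; "ee_pos": TCP position; "eef_rot": TCP orientation; "force": force on the tool from outside, world axes, zero at the start; "moment": the same for the moment, N m; "grip_width": finger opening in m.
Only numpy, scipy, OpenCV 4.12 (cv2) and the standard library are available. Lean on these libraries where they do the work, as an engineer would, in place of code of your own. Each camera call takes 0.05 s, during which the arm holds its last target.

### The job

Hold the bottom bracket cup in the clamping jig so the mechanic can work on it: first set the black cup, flange down, on the jig's round pedestal between the two stop pins and the open lever, without dropping it, and let go. Then flip the red safety catch over outward until it lies down, and only after that pull the lever by its black knob so that its pad presses the cup firmly against the pins; finish while still holding the lever there, because it springs back when released. Leave the grease jar, the lockring tool and the spoke key alone.

Things in the scene. Friction and masses are not known exactly. Their poses are not given: they have to be found in the camera images.
- bb_cup: loose black bottom bracket cup, 60 g, 24 mm high: a knurled flange 44 mm in diameter (47 mm over its teeth) and 15 mm high at the bottom, a 34 mm neck on top. Origin at the centre of its underside, z up. It stands on the bench at the start.
- jig: blue clamping jig fixed to the bench, place and yaw vary. Origin on the bench on the vertical axis of the lever's pivot; z up. In its frame the 10 mm thick base plate reaches from x -0.105 to 0.060 and y -0.095 to 0.120; an aluminium pedestal stands at x -0.046, y 0.070. The pivot's bolt head ends 68 mm above the bench.
- seat (a point): centre of the pedestal's round top face, 39 mm in diameter, 40 mm above the bench: the cup's origin belongs here; the flange of a cup centred here clears each stop pin by about 4 mm
- lever (a joint): lever on the vertical pivot: 0 at rest, grows counter-clockwise seen from above as pulled, to 1.0 rad; springs back (2 N at the knob at rest, 6 N at 0.75). Blocked (under 0.12) while the catch stands. At q it points from the pivot along (sin(0.75-q), cos(0.75-q)) in jig x, y. The pad meets the cup at about 0.75, is solid near 0.9; 0.85 presses firmly.
- knob (a point): mid-height of the lever's upright black knob, 88 mm above the bench, 150 mm from the pivot; the knob is a round grip 22 mm in diameter, from 64 to 111 mm above the bench
- pad: black rubber pad 22 mm wide and 16 mm high on a sprung holder on the lever's bar, 70 mm from the pivot, 43 to 59 mm above the bench; yields 1.5 N per mm, up to 10 mm. The bar is 16 mm wide, 45 to 57 mm above the bench, 160 mm long, with an 80 mm tail behind the pivot. This origin is at the pivot's foot, not on the pad.
- catch (a joint): red safety catch, a flap beside the lever's tail, hinged 17 mm above the bench at jig x -0.032, y -0.058: 0 standing up (locked; starts at 0 to 0.1), growing to 1.5 rad as it flips outward, away from the pivot, toward (-0.68, -0.73) in jig x, y, where it lies down (clear). It moves easily and falls by itself past about 0.4.
- catch_tab (a point): middle of the catch's top tab (22 mm wide, 8 mm thick, 24 mm high), about 85 mm above the bench while it stands
- grease_jar: grease jar, 54 mm in diameter, 70 mm high, a bystander; origin at the centre of its underside
- lockring_tool: steel lockring tool, 25 mm in diameter, 48 mm high, a bystander; origin at the centre of its underside
- spoke_key: red spoke key, 34x43x9 mm, lying flat, a bystander; origin at the centre of its underside
- pins (a point): midway between the tops of the two upright steel stop pins (10 mm in diameter, tops 57 mm above the bench, at jig x -0.0715, y 0.052 and 0.088); the pad pushes the cup against them, toward the jig's -x
Things that resemble listed ones, but are neither listed nor needed, are in the scene too. What is shaped like the bb_cup but pink, purple or turquoise is not meant.

How it is judged:
By the outcome, as a careful person would: the job done as asked, in the order asked, and still so for the second after the job is handed in, while the arm keeps its last pose, push and grip.
It also fails if it takes over 64 s, if anything falls off the work surface, if the arm or the gripper's body presses on something with over 40 N, if the wrist force passes 120 N, or if a joint passes its speed limit or range.

## Working session

There is one attempt and no reset: what is moved stays moved. The work goes in short steps, Python scripts to look and compute and a shell command to move; the robot and the scene stay as the last step left them, time stands still between calls to the robot, and variables do not carry over. Pictures are saved under pics/ and viewed, and the job is handed in when it is done.

```bash
mkdir -p pics; python3 - <<'E'
from station import status,camera,ctrl
import cv2,numpy as np
o=status.get_obs();print(o)
for n in("scene","side","wrist"):
    c=camera(n);cv2.imwrite(f"pics/{n}0.png",cv2.cvtColor(c["image"],cv2.COLOR_RGB2BGR))
    print(n,c["fx"],c["cx"],c["cy"],np.round(c["world_from_camera"],3).tolist())
E
```

```text
{'time_s': 0.0, 'qpos': array([ 1.07340968e+00,  3.00437962e-01,  1.52160967e+00, -1.96187646e-05,
        1.32070308e+00, -6.66099167e-02]), 'joint_vel': array([ 0.00109267, -0.00036855, -0.00025825, -0.00078443, -0.00025396,
        0.00045308]), 'tau': array([-2.99133862e-03, -5.31815708e+01, -3.52731264e+01,  7.05914805e-02,
        2.45326204e-02, -8.67112180e-05]), 'ee_pos': array([0.22954759, 0.49950432, 0.20489242]), 'eef_rot': array([-3.14043589e+00, -5.81208740e-05,  2.71082076e+00]), 'force': array([ 0.51135326,  1.02010498, -0.03627379]), 'moment': array([0.01025717, 0.05759437, 0.00813875]), 'grip_width': 0.09408208307190075}
scene 362.212425026404 254.8022701477382 191.96741725175363 [[0.905, -0.281, 0.32, 0.225], [-0.425, -0.617, 0.662, -0.672], [0.011, -0.735, -0.678, 0.742], [0.0, 0.0, 0.0, 1.0]]
side 430.59441824801587 256.96994806894065 194.59013772414644 [[-0.957, -0.126, 0.261, 0.18], [-0.29, 0.447, -0.846, 1.069], [-0.01, -0.886, -0.464, 0.689], [0.0, 0.0, 0.0, 1.0]]
wrist 275.0497376199283 255.33169729950285 188.50302511797986 [[0.417, 0.885, 0.208, 0.169], [0.909, -0.406, -0.095, 0.529], [0.0, 0.228, -0.974, 0.384], [0.0, 0.0, 0.0, 1.0]]
```

View pics/scene0.png

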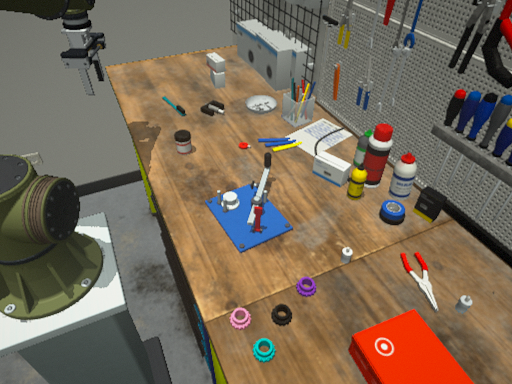

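View pics/side0.png

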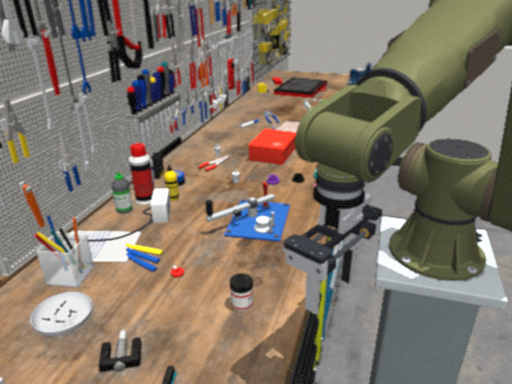

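View pics/wrist0.png

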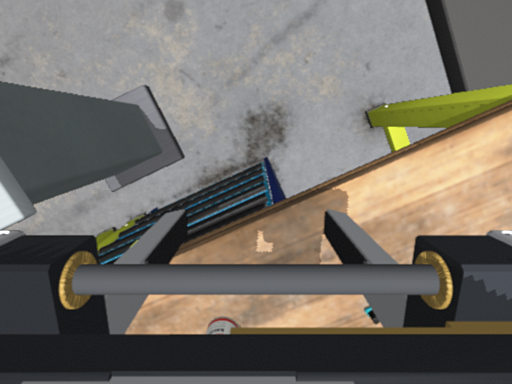

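The scene view shows the black cup at (282,314) among pink, purple and turquoise ones. The jig is at (248,212), with the knob at (267,158), the catch at (258,215) and the pedestal at (230,200). I'll zoom in on it.

```bash
cat > h.py <<'E'
import cv2,numpy as np
from station import status,camera,ctrl
from scipy.spatial.transform import Rotation as R
def ray(c,u,v,z):
    d=np.array([(u-c["cx"])/c["fx"],(v-c["cy"])/c["fy"],1]);T=np.array(c["world_from_camera"])
    d=T[:3,:3]@d;o=T[:3,3];return o+d*(z-o[2])/d[2]
def proj(c,p):
    T=np.linalg.inv(np.array(c["world_from_camera"]));q=T[:3,:3]@np.array(p)+T[:3,3]
    return c["fx"]*q[0]/q[2]+c["cx"],c["fy"]*q[1]/q[2]+c["cy"]
def save(c,n,box=None,k=1):
    im=cv2.cvtColor(c["image"],cv2.COLOR_RGB2BGR)
    if box:im=im[box[1]:box[3],box[0]:box[2]]
    if k!=1: im=cv2.resize(im,None,fx=k,fy=k,interpolation=cv2.INTER_CUBIC)
    cv2.imwrite("pics/"+n,im)
E
python3 - <<'E'
from h import *
c=camera("scene");save(c,"s1.png",(190,140,310,230),6);save(c,"s2.png",(220,270,330,370),5)
im=cv2.cvtColor(c["image"],cv2.COLOR_RGB2HSV)
m=cv2.inRange(im,(100,150,60),(125,255,255))
n,l,st,ce=cv2.connectedComponentsWithStats(m)
for i in range(1,n):
    if st[i,4]>150: print(st[i],ce[i])
m[:, :200]=0;m[:180]=0;m[255:]=0;m[:,296:]=0
h=cv2.convexHull(cv2.findNonZero(m));ap=cv2.approxPolyN(h,4) if hasattr(cv2,'approxPolyN') else cv2.approxPolyDP(h,4,True)
print(ap.reshape(-1,2).tolist())
for p in ap.reshape(-1,2): print(p,ray(c,*p,.010).round(4))
g=cv2.inRange(im,(0,0,0),(179,255,60));g2=np.zeros_like(g);g2[295:332,266:298]=g[295:332,266:298]
x,y,w,hh=cv2.boundingRect(g2);print("cup bb",x,y,w,hh,ray(c,x+w/2-.5,y+hh/2-.5,.012))
E
```

```text
[466  91  30  47 691] [478.07091172 111.26772793]
[259 138  37   8 154] [276.19480519 141.2987013 ]
[ 205  185   87   67 2324] [248.50774527 219.87478485]
[381 200  24  20 225] [392.23111111 210.99111111]
[[240, 252], [204, 201], [253, 182], [293, 228]]
[240 252] [ 0.4408 -0.1438  0.01  ]
[204 201] [0.4196 0.0693 0.01  ]
[253 182] [0.5843 0.0865 0.01  ]
[293 228] [ 0.6028 -0.1292  0.01  ]
cup bb 272 305 20 21 [ 0.45391041 -0.34026625  0.012     ]
```

```bash
python3 - <<'E'
from h import *
c=camera("side");save(c,"d1.png",(195,170,315,250),6)
E
```

```text
(no output)
```

View pics/s1.png

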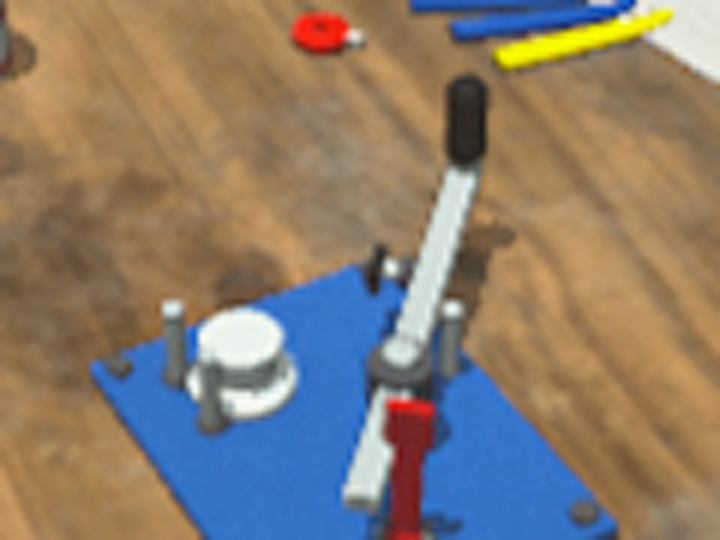

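View pics/s2.png

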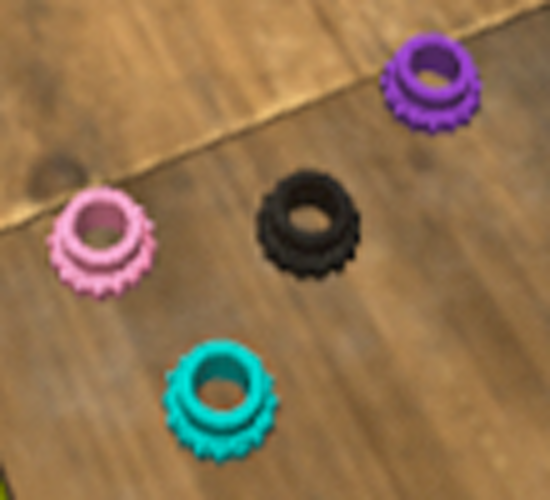

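View pics/d1.png

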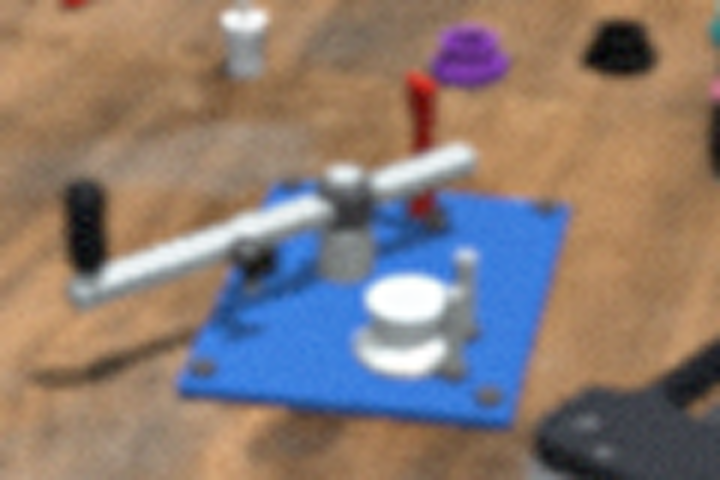

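```bash
cat >> h.py <<'E'
def J(T,p): # jig -> world
    x,y,a=T;return np.array([x+np.cos(a)*p[0]-np.sin(a)*p[1],y+np.sin(a)*p[0]+np.cos(a)*p[1],p[2]])
E
python3 - <<'E'
from h import *
from scipy.optimize import least_squares
S=camera("scene");D=camera("side")
s=lambda u,v:(190+u/6-.4,140+v/6-.4)
d=lambda u,v:(195+u/6-.4,170+v/6-.4)
k=.15
kn=(k*np.sin(.75),k*np.cos(.75))
obs=[(S,s(240,337),(-.046,.07,.04)),(S,s(402,350),(0,0,.068)),(S,s(173,308),(-.0715,.088,.057)),
(D,d(405,297),(-.046,.07,.04)),(D,d(345,175),(0,0,.068)),(D,d(466,257),(-.0715,.088,.057)),
(S,(240,252),(-.105,-.095,.01)),(S,(204,201),(-.105,.12,.01)),(S,(293,228),(.06,-.095,.01)),
(D,d(515,424),(-.105,.12,.01)),(D,d(180,390),(.06,.12,.01)),(D,d(570,205),(-.105,-.095,.01)),
(S,s(466,120),(*kn,.088)),(D,d(85,228),(*kn,.088))]
f=lambda T:np.concatenate([np.subtract(proj(c,J(T,p)),uv) for c,uv,p in obs])
r=least_squares(f,[.53,-.05,.09],loss='soft_l1');print(r.x)
print(f(r.x).reshape(-1,2).round(1).tolist())
T=r.x
for n,p in dict(seat=(-.046,.07,.04),knob=(*kn,.088),tab=(-.032,-.058,.085)).items(): print(n,J(T,p).round(4))
# cup in side
im=cv2.cvtColor(D["image"],cv2.COLOR_RGB2HSV);g=cv2.inRange(im,(0,0,0),(179,255,60));g2=np.zeros_like(g);g2[168:186,285:310]=g[168:186,285:310]
x,y,w,h=cv2.boundingRect(g2);print(x,y,w,h,ray(D,x+w/2-.5,y+h/2-.5,.012))
np.save("T.npy",T)
E
```

```text
[ 0.53641988 -0.03722222  0.09983472]
[[-0.1, 0.4], [-0.2, 0.1], [-0.2, 0.1], [0.9, -0.2], [0.2, -0.7], [-1.6, 5.4], [-0.0, -0.5], [-0.2, -0.6], [0.3, -1.2], [-0.1, -1.5], [-0.5, -1.4], [0.3, -0.9], [-0.3, -0.6], [0.7, -0.8]]
seat [0.4837 0.0278 0.04  ]
knob [0.6272 0.0822 0.088 ]
tab [ 0.5104 -0.0981  0.085 ]
293 174 10 8 [ 0.45740771 -0.33422674  0.012     ]
```

```bash
cat >> h.py <<'E'
def go(p,yaw=None):
    """row for target world TCP p and yaw (tool down) from the present pose"""
    o=status.get_obs();R0=R.from_euler('xyz',o["eef_rot"])
    y=o["eef_rot"][2] if yaw is None else yaw
    t=R0.inv().apply(np.array(p)-o["ee_pos"]);rv=(R0.inv()*R.from_euler('xyz',[np.pi,0,y])).as_rotvec()/(np.pi/2)
    print("from",o["ee_pos"].round(4),"yaw",o["eef_rot"].round(3),"ROW",t.round(4).tolist(),rv.round(4).tolist(),"rows",np.linalg.norm(t)/.05,np.linalg.norm(rv)*90/8.59)
E
python3 - <<'E'
from h import *
S=camera("scene")
for n,u,v in(("pink",240,318),("tur",263.5,350),("pur",306,287),("blk",281.5,315)):print(n,ray(S,u,v,.012).round(3))
go([.454,-.338,.17],1.14)
E
```

```text
pink [ 0.369 -0.309  0.012]
tur [ 0.385 -0.392  0.012]
pur [ 0.539 -0.302  0.012]
blk [ 0.454 -0.34   0.012]
from [0.2297 0.4997 0.2054] yaw [-3.141 -0.     2.711] ROW [-0.5537, -0.6675, 0.0355] [-0.0001, 0.0001, 1.0] rows 17.358793836215856 10.477302066760695
```

```bash
python3 -m jog '[[-0.553,-0.667,0.035,0,0,0.999,0.3],[-0.553,-0.667,0.035,0,0,0.999,0.3],[-0.553,-0.667,0.035,0,0,0.999,0.3],[-0.553,-0.667,0.035,0,0,0.999,0.3],[-0.553,-0.667,0.035,0,0,0.999,0.3],[-0.553,-0.667,0.035,0,0,0.999,0.3],[-0.553,-0.667,0.035,0,0,0.999,0.3],[-0.553,-0.667,0.035,0,0,0.999,0.3],[-0.553,-0.667,0.035,0,0,0.999,0.3],[-0.553,-0.667,0.035,0,0,0.999,0.3],[-0.553,-0.667,0.035,0,0,0.999,0.3],[-0.553,-0.667,0.035,0,0,0.999,0.3],[-0.553,-0.667,0.035,0,0,0.999,0.3],[-0.553,-0.667,0.035,0,0,0.999,0.3],[-0.553,-0.667,0.035,0,0,0.999,0.3],[-0.553,-0.667,0.035,0,0,0.999,0.3],[-0.553,-0.667,0.035,0,0,0.999,0.3],[-0.553,-0.667,0.035,0,0,0.999,0.3],[-0.553,-0.667,0.035,0,0,0.999,0.3],[-0.553,-0.667,0.035,0,0,0.999,0.3]]' 20
python3 - <<'E'
from h import *
W=camera("wrist");save(W,"w1.png")
print(status.get_obs()["qpos"].round(3))
go([.454,-.338,.17],1.14)
print("cup expected px",proj(W,[.454,-.34,.024]),proj(W,[.454,-.34,.0]))
E
```

```text
time_s: 2.4
ee_pos: [0.4533, -0.3367, 0.1702]
eef_rot: [-3.141, -0.0, 1.141]
force: [-0.5, -0.2, 0.2]
grip_width: 0.0612
[-0.703  0.362  1.522 -0.     1.258 -0.274]
from [ 0.4535 -0.3363  0.1705] yaw [-3.141 -0.     1.142] ROW [-0.0013, 0.0012, 0.0005] [-0.0002, -0.0, 0.0013] rows 0.03729081317096401 0.014091339781839001
cup expected px (np.float64(257.87384824886), np.float64(183.6315411946316)) (np.float64(257.7076004326566), np.float64(179.75246473699602))
```

View pics/w1.png

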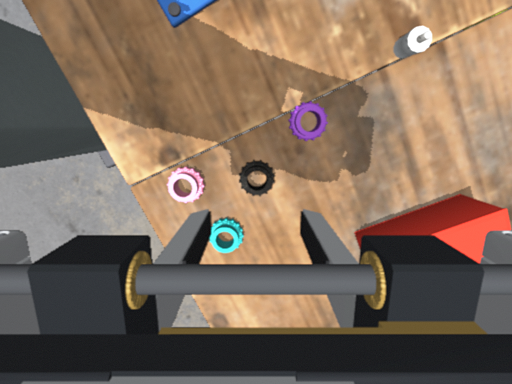

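The wrist view shows the black cup at about (257,178), which matches the prediction. I'll refine it.

```bash
python3 - <<'E'
from h import *
W=camera("wrist")
hsv=cv2.cvtColor(W["image"],cv2.COLOR_RGB2HSV);g=np.zeros(hsv.shape[:2],np.uint8)
g[155:202,235:281]=cv2.inRange(hsv,(0,0,0),(179,255,65))[155:202,235:281]
n,l,st,ce=cv2.connectedComponentsWithStats(g);i=1+st[1:,4].argmax()
pts=cv2.findNonZero((l==i).astype(np.uint8));(u,v),r=cv2.minEnclosingCircle(pts);print(u,v,r,st[i],ray(W,u,v,.012).round(4))
p=ray(W,u,v,.012)
S=camera("scene");print(proj(S,[p[0],p[1],.012]))
go([p[0],p[1],.06]);go([p[0],p[1],.004])
E
```

```text
256.5 177.5 17.33503532409668 [240 161  34  34 588] [ 0.4549 -0.3343  0.012 ]
(np.float64(280.58133947170774), np.float64(312.5187008446693))
from [ 0.4537 -0.3362  0.1709] yaw [3.141 0.    1.143] ROW [0.0023, 0.0002, 0.1109] [0.0003, 0.0002, 0.0] rows 2.218851122949053 0.0033530250273164476
from [ 0.4537 -0.3362  0.1709] yaw [3.141 0.    1.143] ROW [0.0023, 0.0002, 0.1669] [0.0003, 0.0002, 0.0] rows 3.3386907246667223 0.0033530250273164476
```

```bash
python3 -m jog '[[0.002,0,0.05,0,0,0,0.3],[0.002,0,0.1,0,0,0,0.3],[0.002,0,0.14,0,0,0,0.3],[0.002,0,0.155,0,0,0,0.3],[0.002,0,0.166,0,0,0,0.3],[0.002,0,0.166,0,0,0,0.3],[0.002,0,0.166,0,0,0,-0.2],[0.002,0,0.166,0,0,0,-0.3],[0.002,0,0.166,0,0,0,-0.3],[0.002,0,0.166,0,0,0,-0.3],[0.002,0,0.166,0,0,0,-0.3],[0.002,0,0.166,0,0,0,-0.3]]' 20
python3 - <<'E'
from h import *
save(camera("wrist"),"w2.png");print(status.get_obs()["grip_width"])
S=camera("scene");save(S,"s3.png",(220,240,350,370),5)
T=np.load("T.npy");s=J(T,(-.046,.07,.04));print(s)
E
```

```text
time_s: 3.75
ee_pos: [0.4551, -0.3349, 0.0062]
eef_rot: [3.139, 0.001, 1.143]
force: [-1.3, 1.5, 7.5]
grip_width: 0.0415
0.04150265473897015
[0.4836721  0.02784446 0.04      ]
```

View pics/w2.png

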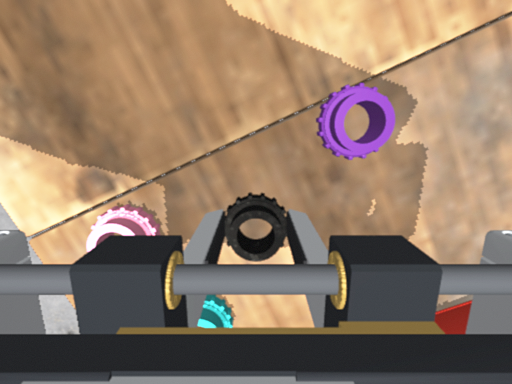

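View pics/s3.png

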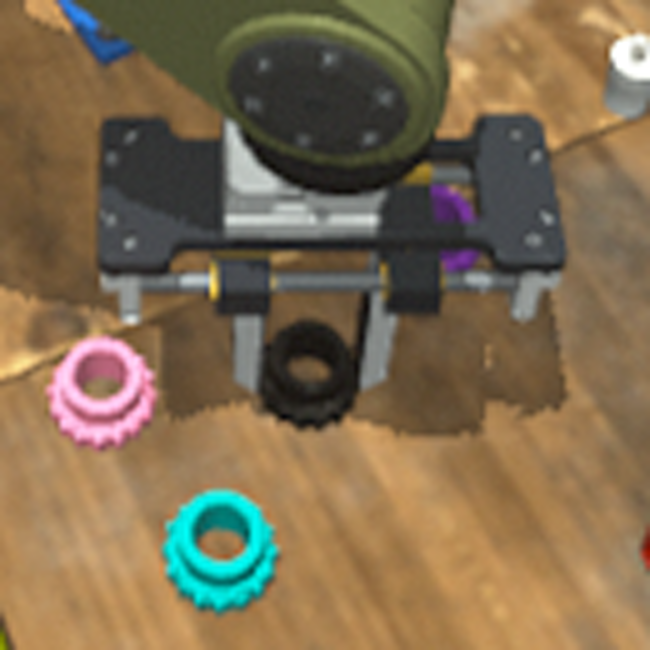

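```bash
python3 - <<'E'
from h import *
W=camera("wrist");S=camera("scene");o=status.get_obs();print(o["grip_width"],o["ee_pos"],o["force"])
for z in(0,.006,.015,.024):
    p=o["ee_pos"].copy();p[2]=z;print(z,proj(W,p),proj(S,p))
save(W,"w3.png",(190,180,330,270),5)
E
```

```text
0.04153902673820467 [ 0.45514796 -0.33492373  0.00617105] [-0.64764032  1.57171251  8.41806597]
0 (np.float64(256.88981630980163), np.float64(221.0335797497757)) (np.float64(280.51475461428004), np.float64(315.490563189518))
0.006 (np.float64(256.9646055378732), np.float64(224.01135711145463)) (np.float64(280.6765037771202), np.float64(314.1138712416011))
0.015 (np.float64(257.0858391200543), np.float64(228.8383439089322)) (np.float64(280.9222491522182), np.float64(312.02226425461686))
0.024 (np.float64(257.219405344687), np.float64(234.15636216172533)) (np.float64(281.1718181978516), np.float64(309.898112948113))
```

View pics/w3.png

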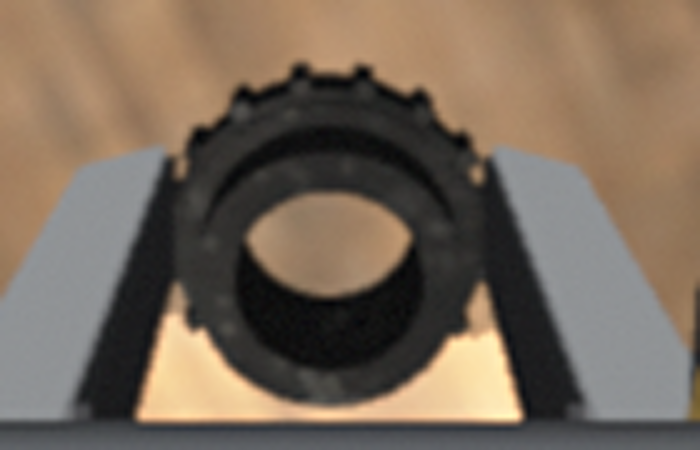

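```bash
python3 -m jog '[[0,0,-0.02,0,0,0,-0.3],[0,0,-0.06,0,0,0,-0.3],[0,0,-0.11,0,0,0,-0.3],[0,0,-0.15,0,0,0,-0.3],[0,0,-0.16,0,0,0,-0.3],[0,0,-0.16,0,0,0,-0.3]]'
python3 - <<'E'
from h import *
W=camera("wrist");save(W,"w4.png",(190,180,330,270),5);S=camera("scene");save(S,"s4.png",(220,240,350,370),5)
o=status.get_obs();print(o["grip_width"],o["ee_pos"],o["force"])
T=np.load("T.npy");s=J(T,(-.046,.07,.165));go(s,T[2])
E
```

```text
time_s: 4.55
ee_pos: [0.4552, -0.335, 0.1677]
eef_rot: [3.136, 0.002, 1.143]
force: [0.2, 0.7, -1.7]
grip_width: 0.0412
0.041547148596715294 [ 0.4543443  -0.33429523  0.16473588] [-0.47248525  0.60030045 -1.13750348]
from [ 0.4543 -0.3343  0.1647] yaw [3.141 0.    1.143] ROW [0.3416, -0.1237, -0.0004] [0.0004, -0.0, 0.6639] rows 7.266507901828289 6.955552719700122
```

View pics/w4.png

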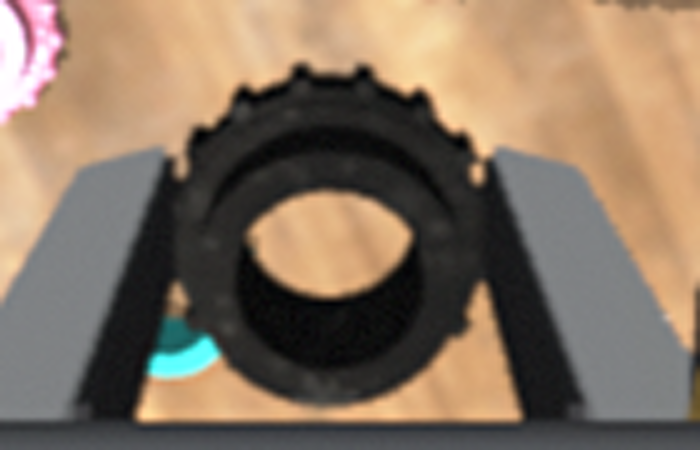

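View pics/s4.png

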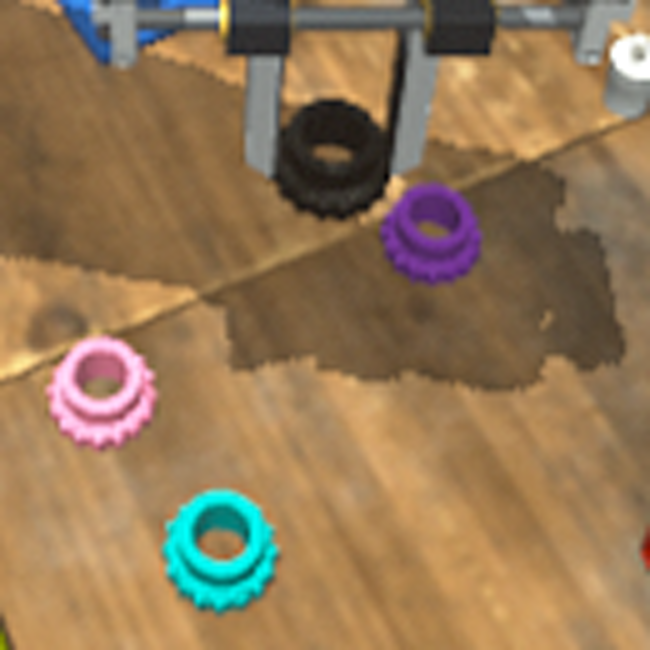

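The cup is held upright and didn't shift on the lift; its offset along tool −x is about 1–2 mm. Next I'll move it above the seat.

```bash
python3 -m jog '[[0.343,-0.124,0,0,0,0.664,-0.3],[0.343,-0.124,0,0,0,0.664,-0.3],[0.343,-0.124,0,0,0,0.664,-0.3],[0.343,-0.124,0,0,0,0.664,-0.3],[0.343,-0.124,0,0,0,0.664,-0.3],[0.343,-0.124,0,0,0,0.664,-0.3],[0.343,-0.124,0,0,0,0.664,-0.3],[0.343,-0.124,0,0,0,0.664,-0.3],[0.343,-0.124,0,0,0,0.664,-0.3],[0.343,-0.124,0,0,0,0.664,-0.3],[0.343,-0.124,0,0,0,0.664,-0.3]]'
python3 - <<'E'
from h import *
T=np.load("T.npy");s=J(T,(-.0445,.07,.09));go(s,T[2]);print(s)
W=camera("wrist");save(W,"w5.png")
for n,p in dict(seat=(-.046,.07,.04),p1=(-.0715,.052,.057),p2=(-.0715,.088,.057)).items(): print(n,proj(W,J(T,p)))
E
```

```text
time_s: 5.75
ee_pos: [0.4836, 0.0285, 0.1636]
eef_rot: [3.141, 0.001, 0.1]
force: [0.0, 0.4, -0.3]
grip_width: 0.0414
from [0.4836 0.0285 0.1636] yaw [3.141e+00 1.000e-03 1.000e-01] ROW [0.0016, 0.0006, 0.0736] [0.0003, 0.0009, 0.0001] rows 1.472115285354389 0.010159385315310037
[0.48516463 0.02799396 0.09      ]
seat (np.float64(257.5369861941153), np.float64(183.75669290622682))
p1 (np.float64(274.1649029444931), np.float64(210.01342855770798))
p2 (np.float64(241.0341789759719), np.float64(209.99409352346012))
```

View pics/w5.png

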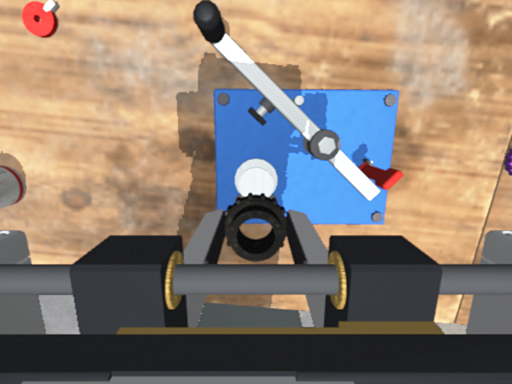

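```bash
python3 - <<'E'
from h import *
T=np.load("T.npy");W=camera("wrist");save(W,"w6.png",(200,130,340,230),5)
print("bolt",proj(W,J(T,(0,0,.068))));c=np.array([proj(W,J(T,(-.046+.0195*np.cos(a),.07+.0195*np.sin(a),.04))) for a in np.linspace(0,6.28,60)]);print(c.min(0),c.max(0))
for p in((.06,.12,.01),(.06,-.095,.01)):print(proj(W,J(T,p)))
E
```

```text
bolt (np.float64(328.29804867347264), np.float64(144.34264711915586))
[240.00482313 166.67489756] [274.59290774 200.49918702]
(np.float64(213.58281304304563), np.float64(87.83848430135615))
(np.float64(401.3535126290532), np.float64(87.75834929653186))
```

View pics/w6.png

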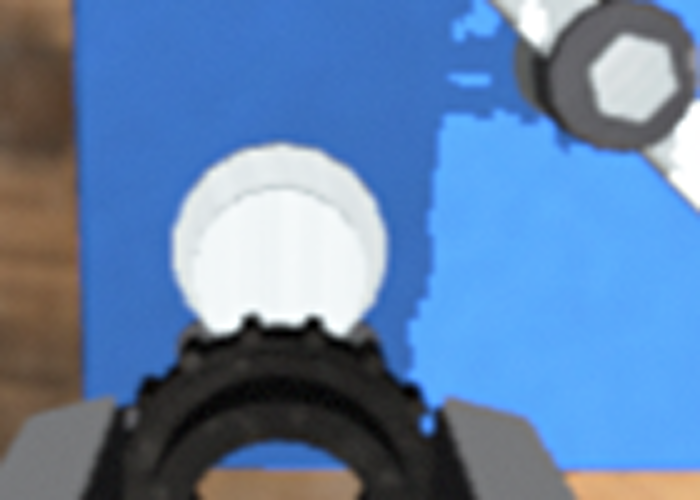

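```bash
python3 -m jog '[[0.001,0.0005,0.04,0,0,0,-0.3],[0.001,0.0005,0.08,0,0,0,-0.3],[0.001,0.0005,0.1,0,0,0,-0.3],[0.001,0.0005,0.106,0,0,0,-0.3],[0.001,0.0005,0.106,0,0,0,-0.3]]'
python3 - <<'E'
from h import *
save(camera("wrist"),"w7.png",(180,150,340,270),5);save(camera("side"),"d2.png",(195,150,325,260),6);save(camera("scene"),"s5.png",(190,150,310,240),6)
T=np.load("T.npy");go(J(T,(-.045,.07,.0465)),T[2])
E
```

```text
time_s: 6.35
ee_pos: [0.4847, 0.027, 0.0579]
eef_rot: [3.141, 0.001, 0.098]
force: [0.4, 0.7, -0.1]
grip_width: 0.0419
from [0.4855 0.0274 0.0594] yaw [ 3.141e+00 -2.000e-03  9.800e-02] ROW [-0.0008, -0.0006, 0.0129] [0.0005, -0.001, -0.001] rows 0.2578794377639979 0.01543367785671928
```

View pics/w7.png

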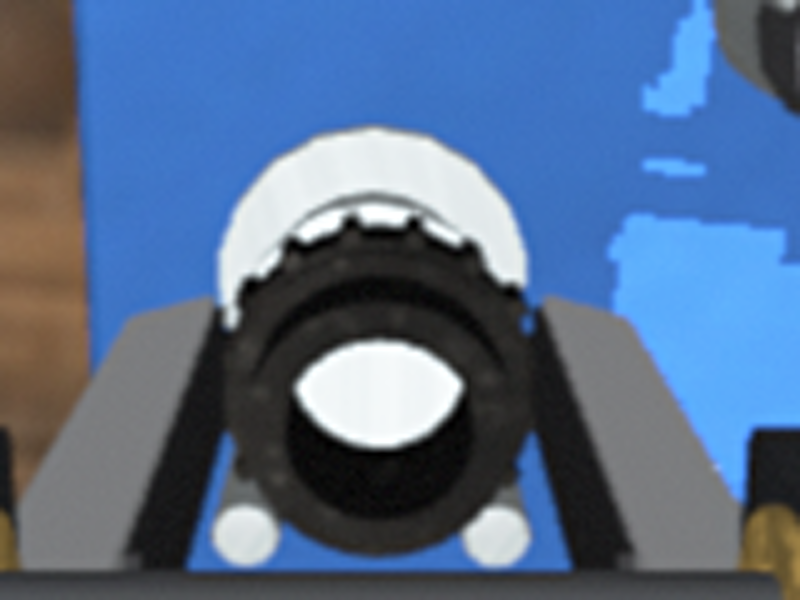

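View pics/d2.png

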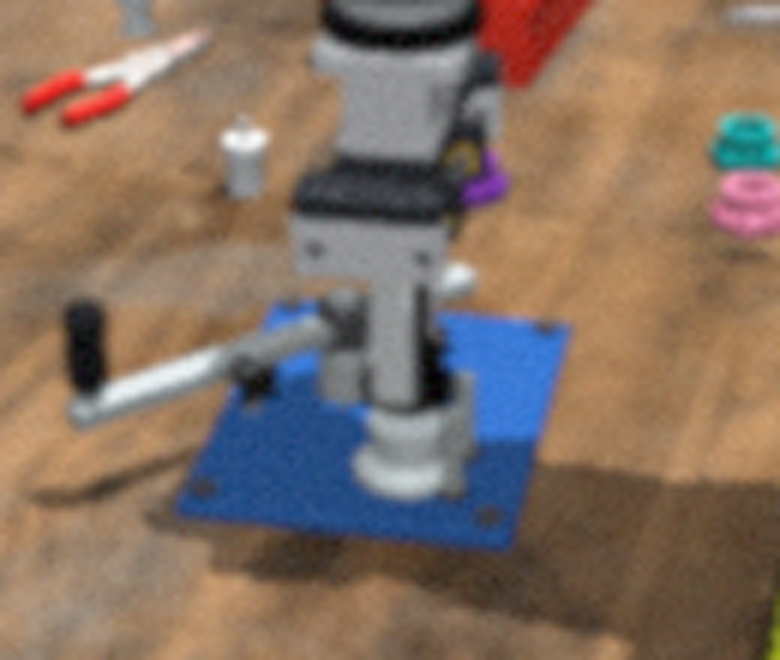

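View pics/s5.png

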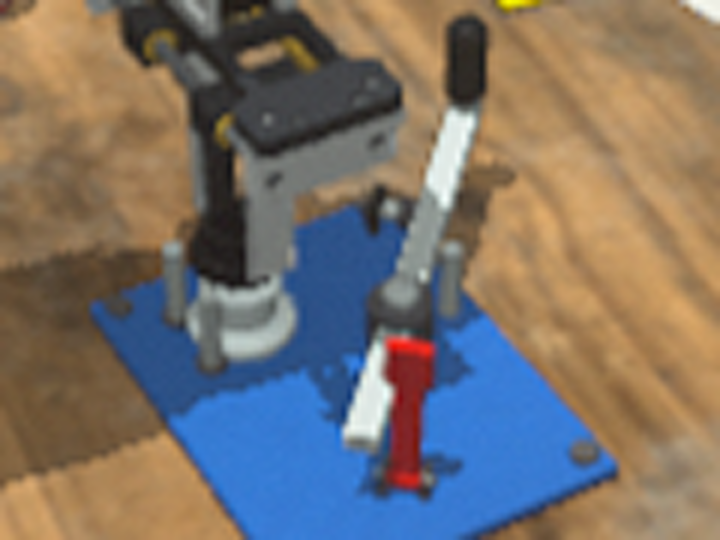

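```bash
python3 -m jog '[[-0.0008,-0.001,0.006,0,0,0,-0.3],[-0.0008,-0.001,0.011,0,0,0,-0.3],[-0.0008,-0.001,0.0135,0,0,0,-0.3],[-0.0008,-0.001,0.0135,0,0,0,-0.3]]'
python3 - <<'E'
from h import *
save(camera("wrist"),"w8.png",(180,150,340,270),5);save(camera("scene"),"s6.png",(190,150,310,240),6)
o=status.get_obs();print(o["force"],o["ee_pos"]);T=np.load("T.npy");go(J(T,(-.045,.07,.0465)),T[2])
E
```

```text
time_s: 6.9
ee_pos: [0.4847, 0.0284, 0.046]
eef_rot: [3.141, -0.001, 0.098]
force: [-1.8, 0.0, 4.5]
grip_width: 0.0416
[-2.55242519  0.08240638  5.59603574] [0.48468496 0.0283872  0.04604375]
from [0.4847 0.0284 0.046 ] yaw [ 3.141e+00 -2.000e-03  9.800e-02] ROW [-0.0001, 0.0004, -0.0005] [0.0005, -0.001, -0.0009] rows 0.012724775322888645 0.014389465037652899
```

View pics/w8.png

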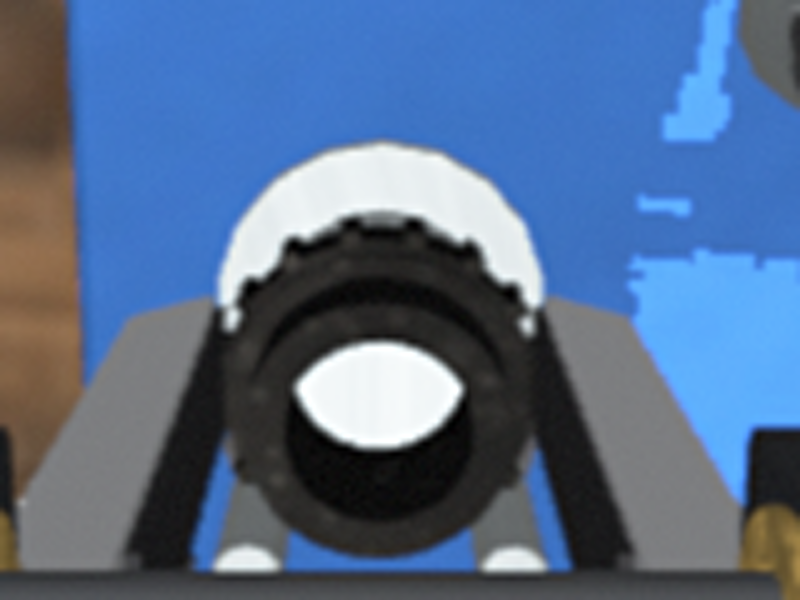

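View pics/s6.png

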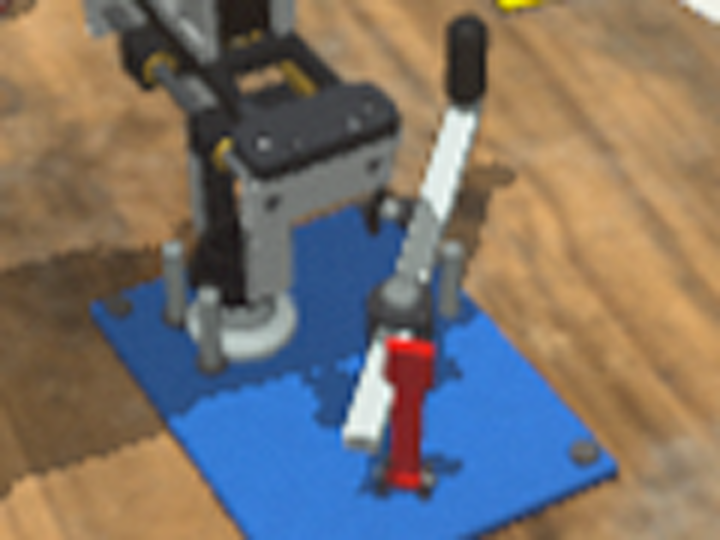

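The cup sits on the pedestal with about 5 N of contact and is centred between the pins. Releasing now.

```bash
python3 -m jog '[[0,0,-0.0005,0,0,0,0],[0,0,-0.0005,0,0,0,0.2],[0,0,-0.0005,0,0,0,0.25],[0,0,-0.0005,0,0,0,0.25],[0,0,-0.03,0,0,0,0.25],[0,0,-0.07,0,0,0,0.25],[0,0,-0.1,0,0,0,0.25],[0,0,-0.1,0,0,0,0.25]]'
python3 - <<'E'
from h import *
W=camera("wrist");S=camera("scene");D=camera("side")
save(W,"w9.png");save(S,"s7.png",(190,150,310,240),6);save(D,"d3.png",(195,150,325,260),6)
E
```

```text
time_s: 7.8
ee_pos: [0.4862, 0.0284, 0.1498]
eef_rot: [3.14, -0.008, 0.098]
force: [0.3, -0.4, -0.0]
grip_width: 0.0589
```

View pics/w9.png

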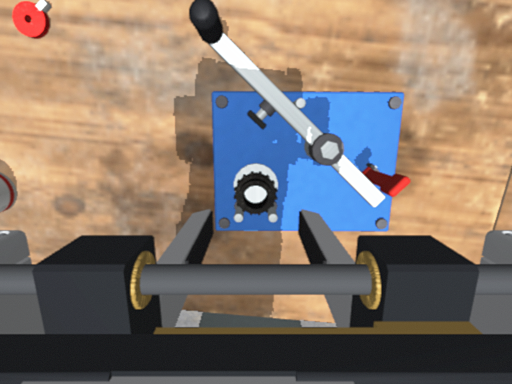

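View pics/s7.png

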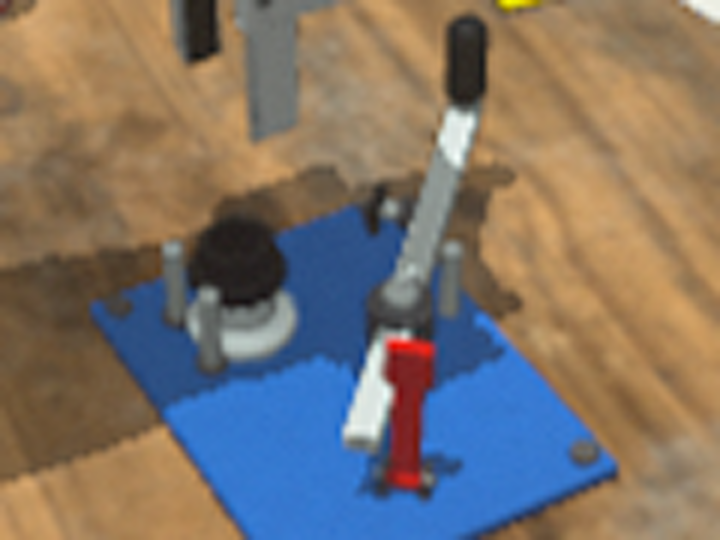

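View pics/d3.png

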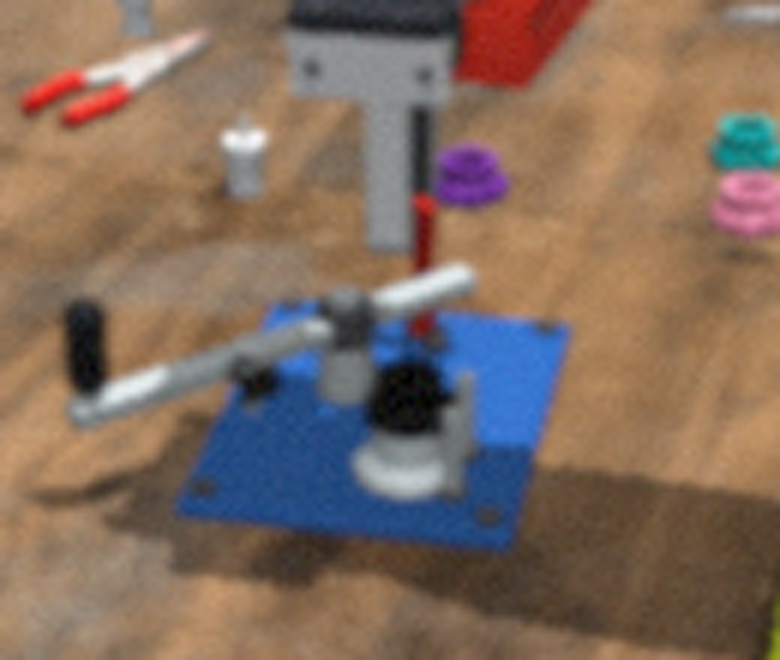

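The cup stands on the pedestal behind the pins, black and upright. Next is the catch.

```bash
python3 - <<'E'
from h import *
T=np.load("T.npy");u=np.array([-.68,-.73,0]);h=np.array([-.032,-.058,0])
go(J(T,h-.03*u+[0,0,.15]),.92+T[2]-.1)
W=camera("wrist");print("tab pred",proj(W,J(T,h+[0,0,.085])))
S=camera("scene");print(proj(S,J(T,h+[0,0,.085])), proj(S,J(T,h+[0,0,.017])))
E
```

```text
from [0.4841 0.0284 0.1452] yaw [ 3.141 -0.     0.098] ROW [0.034, 0.1066, -0.0047] [0.0005, -0.0001, -0.5229] rows 2.240146079166457 5.478576542294258
tab pred (np.float64(401.81632898785483), np.float64(184.00986606986632))
(np.float64(257.54765302330765), np.float64(211.2471866425598)) (np.float64(257.13120392360605), np.float64(229.1309019839777))
```

```bash
python3 -m jog '[[0.034,0.107,-0.005,0,0,-0.523,-1],[0.034,0.107,-0.005,0,0,-0.523,-1],[0.034,0.107,-0.005,0,0,-0.523,-1],[0.034,0.107,-0.005,0,0,-0.523,-1],[0.034,0.107,-0.005,0,0,-0.523,-1],[0.034,0.107,-0.005,0,0,-0.523,-1],[0.034,0.107,-0.005,0,0,-0.523,-1],[0.034,0.107,-0.005,0,0,-0.523,-1]]'
python3 - <<'E'
from h import *
T=np.load("T.npy");u=np.array([-.68,-.73,0]);h=np.array([-.032,-.058,0])
go(J(T,h-.03*u+[0,0,.077]),.92+T[2]-.1);print(status.get_obs()["grip_width"])
save(camera("wrist"),"w10.png");save(camera("scene"),"s8.png",(190,110,330,240),5)
E
```

```text
time_s: 8.85
ee_pos: [0.5281, -0.0746, 0.1491]
eef_rot: [-3.14, 0.001, 0.917]
force: [0.3, 0.0, 0.5]
grip_width: 0.0009
from [ 0.5281 -0.0746  0.1491] yaw [-3.14e+00  1.00e-03  9.17e-01] ROW [0.0006, 0.0002, 0.0721] [-0.0008, 0.0008, -0.0018] rows 1.4422359851404678 0.022037852386039367
0.0009280491085654071
```

View pics/w10.png

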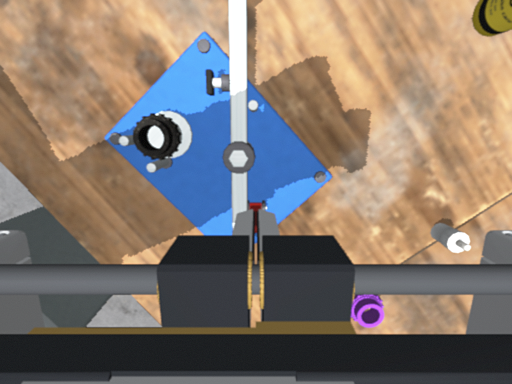

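View pics/s8.png

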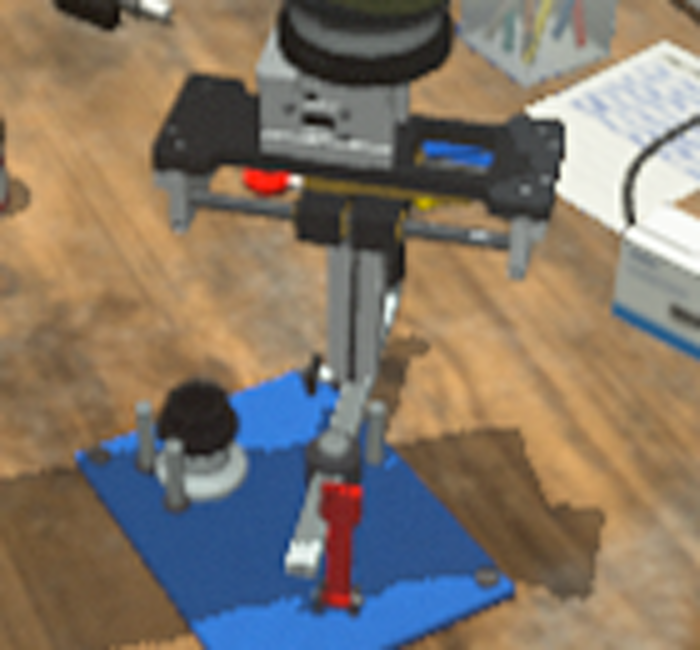

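```bash
python3 -m jog '[[0,0,0.03,0,0,0,-1],[0,0,0.06,0,0,0,-1],[0,0,0.072,0,0,0,-1],[0,0,0.072,0,0,0,-1],[-0.01,0,0.072,0,0,0,-1],[-0.018,0,0.072,0,0,0,-1],[-0.026,0,0.072,0,0,0,-1],[-0.034,0,0.072,0,0,0,-1],[-0.042,0,0.072,0,0,0,-1],[-0.05,0,0.072,0,0,0,-1],[-0.058,0,0.072,0,0,0,-1],[-0.066,0,0.072,0,0,0,-1],[-0.07,0,0.072,0,0,0,-1],[-0.07,0,0.072,0,0,0,-1]]'
python3 - <<'E'
from h import *
print(status.get_obs()["force"])
save(camera("scene"),"s9.png",(190,150,310,240),6);save(camera("side"),"d4.png",(195,150,325,260),6)
E
```

```text
time_s: 10.35
ee_pos: [0.4854, -0.1307, 0.0776]
eef_rot: [-3.141, 0.001, 0.917]
force: [0.1, 0.3, 0.2]
grip_width: 0.0004
[0.07015834 0.26246341 0.21540211]
```

View pics/s9.png

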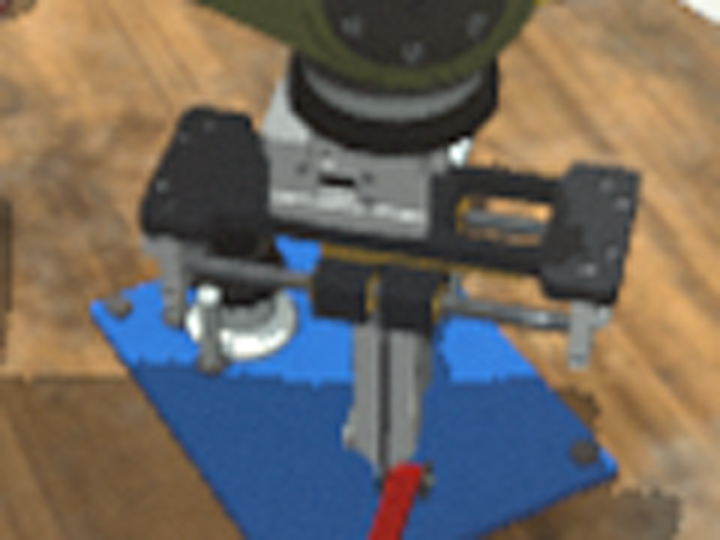

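View pics/d4.png

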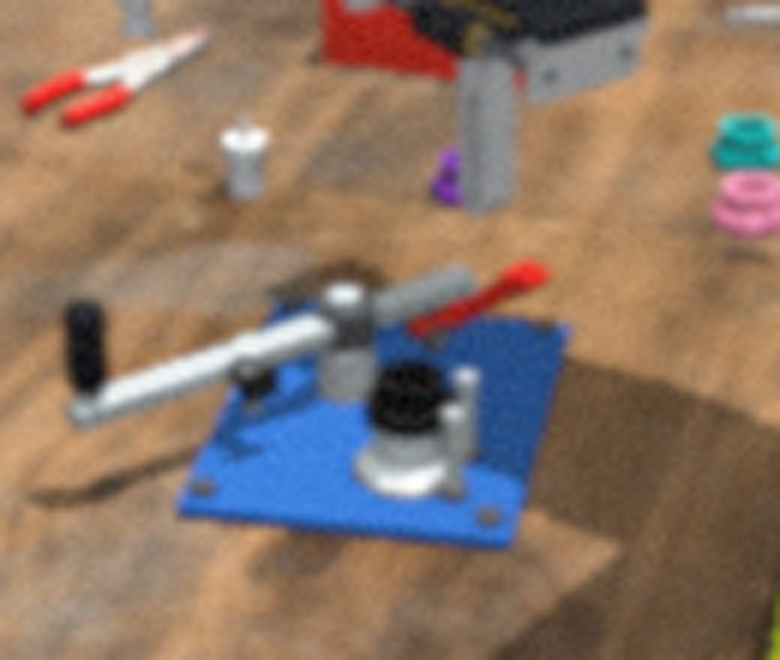

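The catch lies flat in the side view, with its tab at about (283,195). Next I'll go above the knob.

```bash
python3 - <<'E'
from h import *
T=np.load("T.npy")
k=J(T,(.15*np.sin(.75),.15*np.cos(.75),.16));go(k,.92)
E
```

```text
from [ 0.4857 -0.1302  0.0775] yaw [-3.141e+00  1.000e-03  9.180e-01] ROW [0.2546, -0.0167, -0.0827] [-0.0004, 0.0006, -0.0015] rows 5.364703399684863 0.01735621800007236
```

```bash
python3 -m jog '[[0,0,-0.05,0,0,0,-1],[0,0,-0.082,0,0,0,-0.5],[0.255,-0.017,-0.082,0,0,0,0.28],[0.255,-0.017,-0.082,0,0,0,0.28],[0.255,-0.017,-0.082,0,0,0,0.28],[0.255,-0.017,-0.082,0,0,0,0.28],[0.255,-0.017,-0.082,0,0,0,0.28],[0.255,-0.017,-0.082,0,0,0,0.28],[0.255,-0.017,-0.082,0,0,0,0.28],[0.255,-0.017,-0.082,0,0,0,0.28]]'
python3 - <<'E'
from h import *
T=np.load("T.npy")
k=J(T,(.15*np.sin(.75),.15*np.cos(.75),.069));go(k,.92)
W=camera("wrist");save(W,"w11.png",(150,100,350,250),4);save(camera("scene"),"s10.png",(190,120,330,250),5);save(camera("side"),"d5.png",(175,150,325,260),5)
for z in(.111,.064):
  k[2]=z;print(proj(W,k))
o=status.get_obs()["ee_pos"];o[2]=.111;print(proj(W,o))
E
```

```text
time_s: 11.45
ee_pos: [0.6268, 0.082, 0.1592]
eef_rot: [-3.141, 0.001, 0.917]
force: [-0.2, -0.0, 0.3]
grip_width: 0.06
from [0.6268 0.082  0.1592] yaw [-3.141e+00  1.000e-03  9.170e-01] ROW [0.0005, 0.0003, 0.0902] [-0.0006, 0.0009, -0.0017] rows 1.8034548852590588 0.020546096328832156
(np.float64(257.2707668311002), np.float64(203.5270375806299))
(np.float64(256.98099047076244), np.float64(190.6492892664426))
(np.float64(257.47662475396726), np.float64(204.30227500939614))
```

View pics/w11.png

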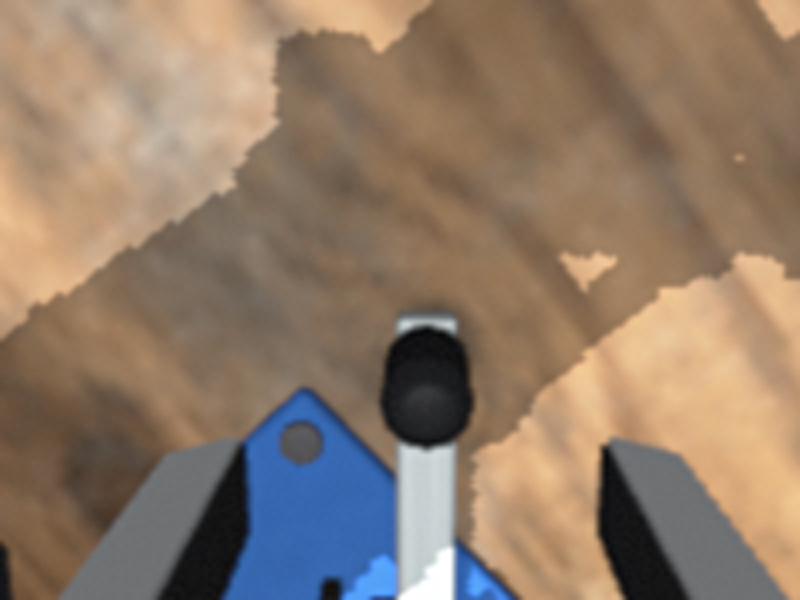

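View pics/s10.png

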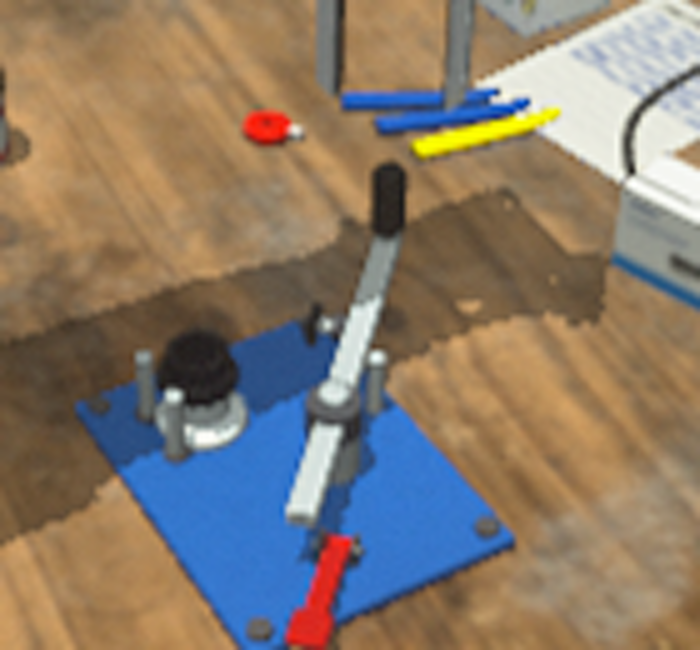

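View pics/d5.png

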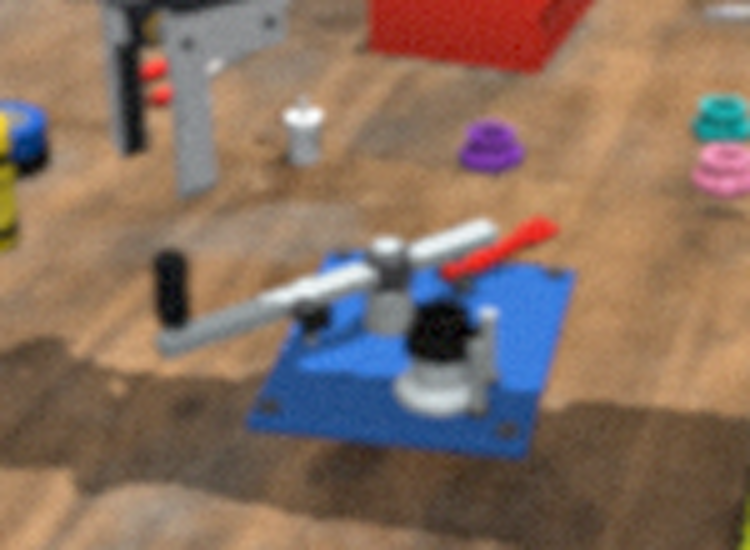

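Catch flat and clear; the knob is centred between the fingers at about (257,200). Down and grip.

```bash
python3 -m jog '[[0.002,0,0.03,0,0,0,0.28],[0.002,0,0.06,0,0,0,0.28],[0.002,0,0.085,0,0,0,0.28],[0.002,0,0.09,0,0,0,0.28],[0.002,0,0.09,0,0,0,0],[0.002,0,0.09,0,0,0,-0.6],[0.002,0,0.09,0,0,0,-0.7],[0.002,0,0.09,0,0,0,-0.7],[0.002,0,0.09,0,0,0,-0.7],[0.002,0,0.09,0,0,0,-0.7],[0.002,0,0.09,0,0,0,-0.7]]' 35
python3 - <<'E'
from h import *
T=np.load("T.npy")
save(camera("wrist"),"w12.png",(150,120,350,270),4);o=status.get_obs();print(o["grip_width"],o["force"])
p=o["ee_pos"];v=p[:2]-T[:2];c,s=np.cos(T[2]),np.sin(T[2]);vx,vy=c*v[0]+s*v[1],-s*v[0]+c*v[1];r=np.hypot(vx,vy);q0=.75-np.arctan2(vx,vy);print("r,q",r,q0)
R0=R.from_euler('xyz',o["eef_rot"])
for q in np.arange(.1,.9001,.1).tolist()+[.85]:
    w=J(T,(r*np.sin(.75-q),r*np.cos(.75-q),p[2]));t=R0.inv().apply(w-p);print(round(q,2),t.round(4),round(-(q-q0)/(np.pi/2),3))
E
```

```text
time_s: 12.7
ee_pos: [0.6285, 0.083, 0.0702]
eef_rot: [3.141, 0.0, 0.916]
force: [0.8, 0.0, 2.5]
grip_width: 0.0211
0.02119756357005059 [ 0.70635446 -1.62443215  3.60166205]
r,q 0.15141897159212628 -0.003248279654487929
0.1 [-0.0008 -0.0156 -0.    ] -0.066
0.2 [-0.0032 -0.0306 -0.    ] -0.129
0.3 [-0.007  -0.0452 -0.    ] -0.193
0.4 [-0.0122 -0.0594 -0.    ] -0.257
0.5 [-0.0189 -0.073  -0.    ] -0.32
0.6 [-0.0268 -0.0859 -0.    ] -0.384
0.7 [-0.036  -0.0979 -0.    ] -0.448
0.8 [-4.640e-02 -1.089e-01 -1.000e-04] -0.511
0.9 [-5.780e-02 -1.188e-01 -1.000e-04] -0.575
0.85 [-5.20e-02 -1.14e-01 -1.00e-04] -0.543
```

View pics/w12.png

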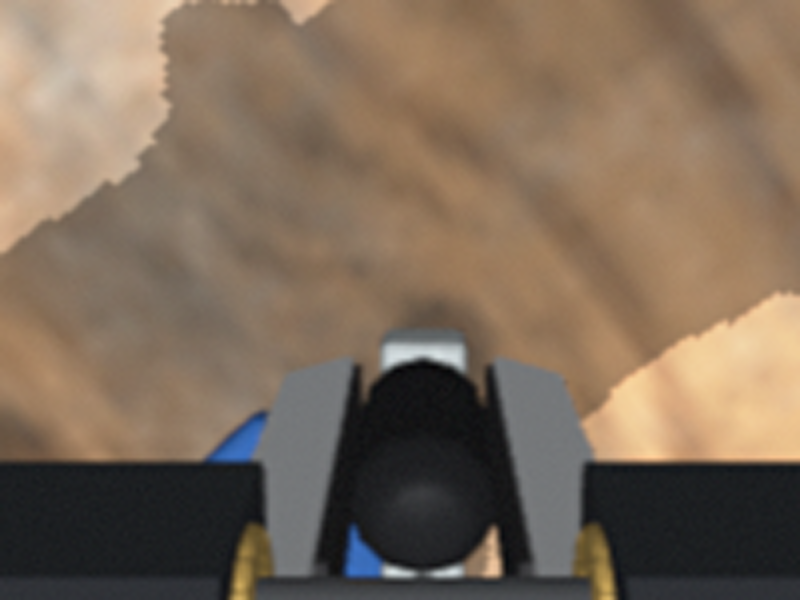

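Knob held centrally. Pull along the arc to about 0.7.

```bash
python3 -m jog '[[-0.0008,-0.0156,0,0,0,-0.066,-0.7],[-0.0032,-0.0306,0,0,0,-0.129,-0.7],[-0.007,-0.0452,0,0,0,-0.193,-0.7],[-0.0122,-0.0594,0,0,0,-0.257,-0.7],[-0.0189,-0.073,0,0,0,-0.32,-0.7],[-0.0268,-0.0859,0,0,0,-0.384,-0.7],[-0.036,-0.0979,0,0,0,-0.448,-0.7],[-0.036,-0.0979,0,0,0,-0.448,-0.7]]'
python3 - <<'E'
from h import *
T=np.load("T.npy")
save(camera("wrist"),"w13.png");save(camera("scene"),"s11.png",(190,120,330,250),5)
o=status.get_obs();print(o["grip_width"],o["force"])
p=o["ee_pos"];v=p[:2]-T[:2];c,s=np.cos(T[2]),np.sin(T[2]);vx,vy=c*v[0]+s*v[1],-s*v[0]+c*v[1];r=np.hypot(vx,vy);q0=.75-np.arctan2(vx,vy);print("r,q",r,q0)
R0=R.from_euler('xyz',o["eef_rot"])
for q in (.75,.78,.81,.83,.85,.86,.87):
    w=J(T,(.1514*np.sin(.75-q),.1514*np.cos(.75-q),p[2]));t=R0.inv().apply(w-p);print(round(q,2),t.round(4),round(-(q-q0)/(np.pi/2),3))
E
```

```text
time_s: 13.55
ee_pos: [0.5284, 0.1144, 0.0704]
eef_rot: [3.14, 0.0, 1.622]
force: [5.5, 3.3, -6.5]
grip_width: 0.0209
0.020933916602694922 [ 6.65578445  4.50551938 -3.03948139]
r,q 0.1518337190107563 0.6955110773707608
0.75 [-0.0007 -0.0082 -0.    ] -0.035
0.78 [-0.001  -0.0128 -0.    ] -0.054
0.81 [-0.0014 -0.0173 -0.    ] -0.073
0.83 [-0.0018 -0.0203 -0.    ] -0.086
0.85 [-0.0022 -0.0233 -0.    ] -0.098
0.86 [-0.0025 -0.0248 -0.    ] -0.105
0.87 [-0.0027 -0.0263 -0.    ] -0.111
```

View pics/w13.png

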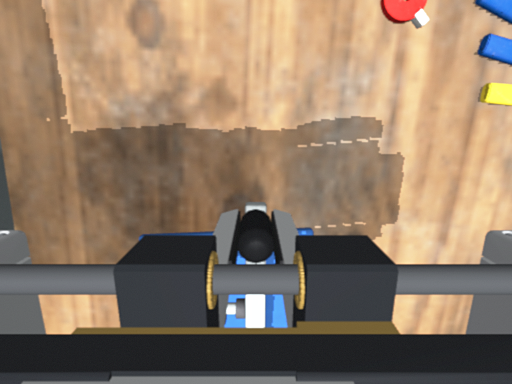

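View pics/s11.png

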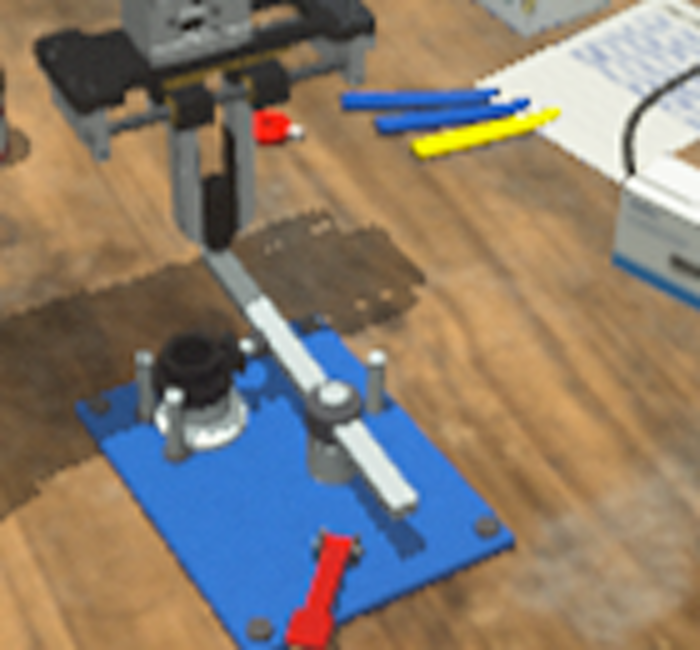

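```bash
python3 -m jog '[[-0.0003,-0.004,0,0,0,-0.017,-0.7],[-0.0007,-0.008,0,0,0,-0.035,-0.7],[-0.001,-0.0128,0,0,0,-0.054,-0.7],[-0.0014,-0.0173,0,0,0,-0.073,-0.7],[-0.0018,-0.0203,0,0,0,-0.086,-0.7],[-0.0022,-0.0235,0,0,0,-0.1,-0.7],[-0.0022,-0.0235,0,0,0,-0.1,-0.7],[-0.0022,-0.0235,0,0,0,-0.1,-0.7]]' 45
cat >> h.py <<'E'
def lev():
    T=np.load("T.npy");o=status.get_obs();print(o["grip_width"],o["force"].round(1),o["time_s"])
    p=o["ee_pos"];v=p[:2]-T[:2];c,s=np.cos(T[2]),np.sin(T[2]);vx,vy=c*v[0]+s*v[1],-s*v[0]+c*v[1];r=np.hypot(vx,vy);q0=.75-np.arctan2(vx,vy);print("r,q",r,q0)
E
python3 - <<'E'
from h import *
lev();S=camera("scene");D=camera("side")
save(S,"s12.png",(200,140,300,230),7);save(D,"d6.png",(175,150,325,260),5);save(camera("wrist"),"w14.png")
T=np.load("T.npy")
for q in(.75,.8,.85,.9):
    for r in(-.08,.0):
        print(q,r,np.round(proj(S,J(T,(r*np.sin(.75-q),r*np.cos(.75-q),.057))),1),end=' ')
E
```

```text
time_s: 14.45
ee_pos: [0.5076, 0.112, 0.0704]
eef_rot: [3.137, -0.001, 1.771]
force: [10.5, 8.4, -5.8]
grip_width: 0.0208
0.02084499499895595 [10.5  8.4 -5.8] 14.45
r,q 0.1519575788941077 0.8406746513840496
0.75 -0.08 [272.4 219.6] 0.75 0.0 [256.4 201. ] 0.8 -0.08 [273.7 219. ] 0.8 0.0 [256.4 201. ] 0.85 -0.08 [274.9 218.4] 0.85 0.0 [256.4 201. ] 0.9 -0.08 [276.1 217.7] 0.9 0.0 [256.4 201. ]
```

View pics/s12.png

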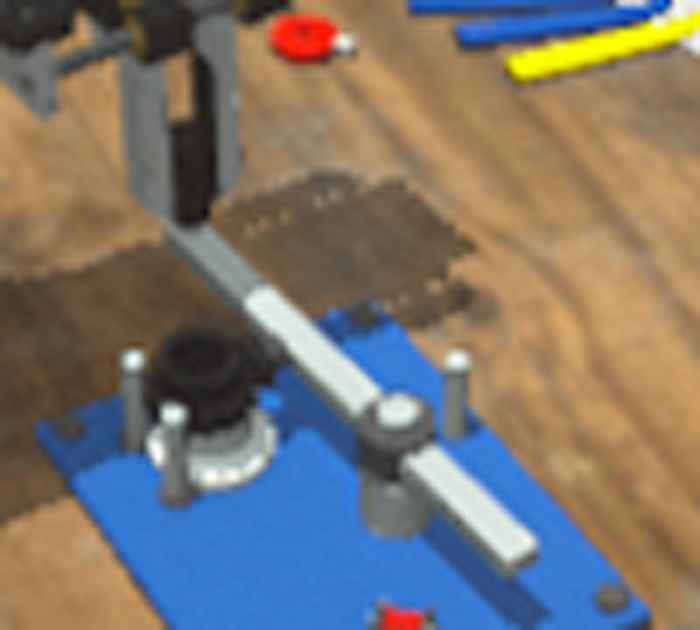

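View pics/d6.png

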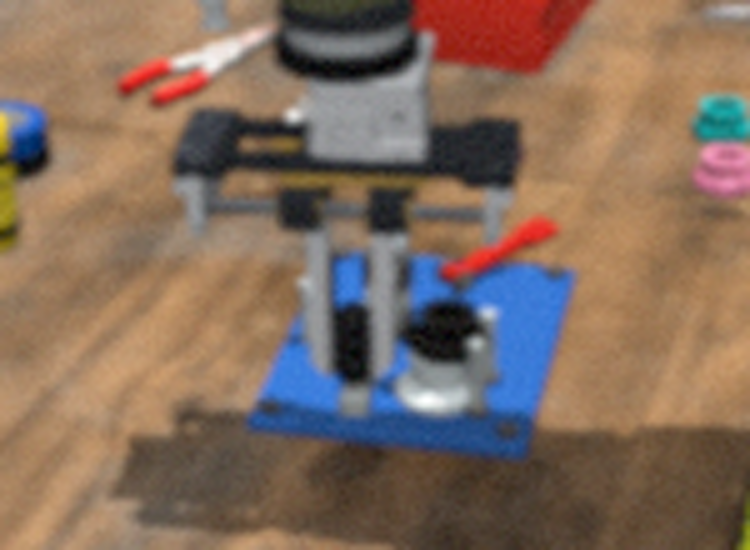

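Measured lever angle is about 0.84 with roughly 10 N. I'll add a little more so it's firmly pressed.

```bash
python3 -m jog '[[0.0005,-0.003,0,0,0,-0.012,-0.7],[0.0005,-0.005,0,0,0,-0.02,-0.7],[0.0005,-0.005,0,0,0,-0.02,-0.7],[0.0005,-0.005,0,0,0,-0.02,-0.7]]'
python3 - <<'E'
from h import *
lev();S=camera("scene");D=camera("side")
save(S,"s13.png",(200,140,300,240),6)
E
```

```text
time_s: 15.0
ee_pos: [0.5044, 0.1115, 0.0703]
eef_rot: [3.135, -0.001, 1.798]
force: [12.7, 0.2, -7.1]
grip_width: 0.021
0.02102829595532981 [12.7  0.2 -7.1] 15.0
r,q 0.1520932386746238 0.8625673263375616
```

View pics/s13.png

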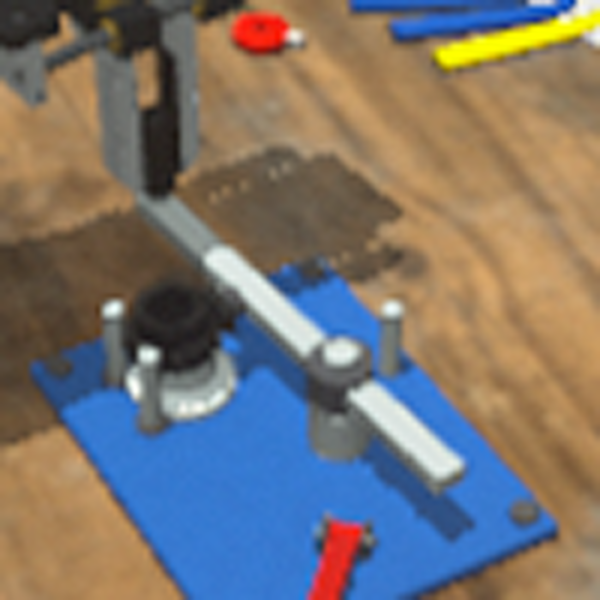

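```bash
python3 - <<'E'
from h import *
for i in range(8): camera("scene")
lev();save(camera("side"),"d7.png",(175,150,325,260),5)
E
```

```text
0.021121125490815535 [11.4  1.5 -7. ] 15.5
r,q 0.15209253327810254 0.8623861014654447
```

View pics/d7.png

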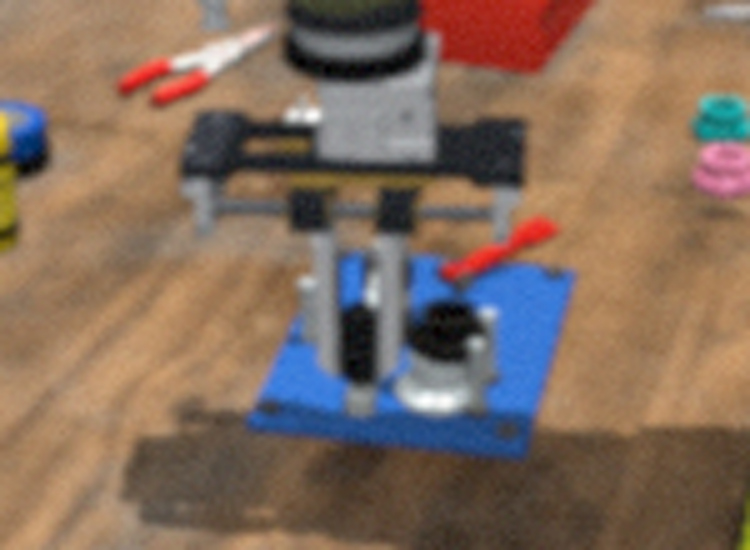

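The side view shows the cup upright on the pedestal against the pins at about (263,217), the catch lying down and the knob held. The pose stayed steady for 0.5 s.

```bash
python3 -c "
from station import ctrl
print(ctrl.hand_in())"
```

```text
the job is handed in; nothing more can be done
None
```

I handed the job in at about 15.5 s of the 64 s, with the black cup clamped and the gripper still holding the lever.

- **Order:** I set the cup flange down on the pedestal and let go, then flipped the red catch outward until it lay flat. Only then did I grip the knob and pull the lever.
- **Lever:** The angle is about 0.86, worked out from the gripper position, with about 11–13 N at the knob. It held steady over the last 0.5 s. The lever's tail in the last picture measured, at 0.84, fits 0.80–0.85, so the true angle could be slightly lower.
- **Cup:** It looks upright and against the pins in the last pictures. I judged this from the side and scene views, which cannot resolve the actual contact with the pins.
- **Other checks:** The first estimates of the cup's position differed by up to 6 mm between cameras, and the gripper read 41.5 mm on the 44 mm flange. The cup still lifted cleanly and was set down centred to within about 1 mm. I did not touch the grease jar, lockring tool or spoke key.

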